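Stopper the open flask, then find and hold up the fuller flask

TASK

Before either dark amber flask is lifted, set the loose white stopper fully home in the neck of the flask that stands open. Then lift the two flasks in turn, keeping them upright, to feel which is the fuller and so the heavier; stand the lighter one back on its cork mat, and hold the heavier one upright and still over the middle of the white tray, at least 10 cm above the worktop, ready to be rinsed down. Finish while holding it there, do not put it down, and leave the wash bottle by the tray, the red petri dish and the little orange box alone.

Things in the scene. Friction and masses are not known exactly. Their poses are not given: they have to be found in the camera images.
- flask_1_center (a point): one of two dark amber conical flasks of identical look, 80 mm across the base, 120 mm high, each on a cork mat. One holds much more than the other (the weights differ by at least 80 g, neither exceeds 0.4 kg) and the glass hides which. The point is on the axis half-way up, 60 mm above the underside; z up along the axis
- flask_2_center (a point): the other flask, the same size and look and the same point; either one may be the heavier
- flask_1_mouth (a point): centre of the first flask's mouth, on its axis level with the rim, 120 mm above its underside; z up. The straight round neck, 34.4 mm outside and 28 mm inside, reaches from the rim 36 mm down; grip it across, 12 to 16 mm below the rim. A stopper's head stands 16 mm above the rim
- flask_2_mouth (a point): the centre of the second flask's mouth, likewise
- stopper_loose_center (a point): loose white stopper, 38 mm high, standing on its narrow end in front of the flasks: plug 22 mm long, tapered from 25 to 21 mm at the foot, under a ribbed head 33 mm across, 16 mm high, to grip it by. The point is on its axis half-way up; z up. Drops loosely into a neck; fully home the head lies on the rim, this point 3 mm below the mouth. 20 g
- stopper_in_center (a point): an identical stopper that already sits fully home in the neck of one of the two flasks (which one varies); the same point
- mat_1: round cork mat, 94 mm across, 4 mm thick, fixed on the worktop, one flask on it; the point is the centre of its underside
- mat_2: the other cork mat, the same, with the other flask
- tray: empty shallow white tray, 160 mm (its x) by 200 mm (its y), 25 mm high, fixed on the worktop to the left of the mats; the point is the centre of its underside
- wash_bottle: bystander: white squeeze bottle with a red cap and a bent spout, 188 mm high, behind the tray; the point is at its underside. Leave it alone
- petri_1: bystander: covered petri dish with red medium, 90 mm across, 15 mm high, to the right; the point is the centre of its underside. Leave it alone
- coverslips: bystander: small square box of cover glasses, white with an orange lid, 31 x 31 x 16 mm, at the front to the left of the tray; the point is the centre of its underside. Leave it alone
Mind the look-alikes: they are no part of the job. Leave any green, pink or yellow look-alike of the part that bears flask_1_center alone.

How it is judged:
On the way, in this order (a step that is already met when the one before it is completed fails the run):
1. the loose stopper is fully home in the open flask and let go, both flasks standing on their mats (((z of stopper_loose_center in the frame of flask_1_mouth between -0.006 and -0.0005 m and distance between stopper_loose_center and flask_1_mouth below 0.006 m and angle between the z axis of stopper_loose_center and the z axis of flask_1_center, either way round below 0.1 rad) or (z of stopper_loose_center in the frame of flask_2_mouth between -0.006 and -0.0005 m and distance between stopper_loose_center and flask_2_mouth below 0.006 m and angle between the z axis of stopper_loose_center and the z axis of flask_2_center, either way round below 0.1 rad)) and ((z of stopper_in_center in the frame of flask_1_mouth between -0.006 and -0.0005 m and distance between stopper_in_center and flask_1_mouth below 0.006 m and angle between the z axis of stopper_in_center and the z axis of flask_1_center, either way round below 0.1 rad) or (z of stopper_in_center in the frame of flask_2_mouth between -0.006 and -0.0005 m and distance between stopper_in_center and flask_2_mouth below 0.006 m and angle between the z axis of stopper_in_center and the z axis of flask_2_center, either way round below 0.1 rad)) and height (world z) of each of flask_1_center, flask_2_center below 0.068 m and angle between each of flask_1_center, flask_2_center's own z axis and vertical below 0.1 rad and (horizontal distance between flask_1_center and mat_1 below 0.03 m or horizontal distance between flask_1_center and mat_2 below 0.03 m) and (horizontal distance between flask_2_center and mat_1 below 0.03 m or horizontal distance between flask_2_center and mat_2 below 0.03 m) and contact force between the fingers and stopper_loose below 0.1 N), for 0.2 s.
2. both flasks are tried: not only the heavier but the lighter one too is lifted clear of its mat, while the other (pressing on its mat with over 2.2 N) stands (((height (world z) of flask_1_center above 0.079 m and contact force between the fingers and flask_1 above 1 N and (height (world z) of flask_2_center below 0.068 m and angle between flask_2_center's own z axis and vertical below 0.1 rad and (horizontal distance between flask_2_center and mat_1 below 0.03 m or horizontal distance between flask_2_center and mat_2 below 0.03 m)) and (contact force between flask_2 and mat_1 above 2.2 N or contact force between flask_2 and mat_2 above 2.2 N)) or (height (world z) of flask_2_center above 0.079 m and contact force between the fingers and flask_2 above 1 N and (height (world z) of flask_1_center below 0.068 m and angle between flask_1_center's own z axis and vertical below 0.1 rad and (horizontal distance between flask_1_center and mat_1 below 0.03 m or horizontal distance between flask_1_center and mat_2 below 0.03 m)) and (contact force between flask_1 and mat_1 above 2.2 N or contact force between flask_1 and mat_2 above 2.2 N)))), for 0.2 s.
At the end, for the whole second after the job is handed in: fingers hold the heavier flask still (30 mm/s), tilt under 0.2 rad, axis within 50 mm of the tray centre, underside 98 mm or more above the worktop; the one left stands upright within 30 mm of a mat centre, pressing on it with under 2.2 N (it is the lighter); both stoppers home (3 mm) (((contact force between the fingers and flask_1 above 1 N and height (world z) of flask_1_center above 0.158 m and horizontal distance between flask_1_center and tray below 0.05 m and angle between flask_1_center's own z axis and vertical below 0.2 rad and linear speed of flask_1 below 0.03 m/s and (height (world z) of flask_2_center below 0.068 m and angle between flask_2_center's own z axis and vertical below 0.1 rad and (horizontal distance between flask_2_center and mat_1 below 0.03 m or horizontal distance between flask_2_center and mat_2 below 0.03 m)) and contact force between flask_2 and mat_1 below 2.2 N and contact force between flask_2 and mat_2 below 2.2 N and linear speed of flask_2 below 0.02 m/s) or (contact force between the fingers and flask_2 above 1 N and height (world z) of flask_2_center above 0.158 m and horizontal distance between flask_2_center and tray below 0.05 m and angle between flask_2_center's own z axis and vertical below 0.2 rad and linear speed of flask_2 below 0.03 m/s and (height (world z) of flask_1_center below 0.068 m and angle between flask_1_center's own z axis and vertical below 0.1 rad and (horizontal distance between flask_1_center and mat_1 below 0.03 m or horizontal distance between flask_1_center and mat_2 below 0.03 m)) and contact force between flask_1 and mat_1 below 2.2 N and contact force between flask_1 and mat_2 below 2.2 N and linear speed of flask_1 below 0.02 m/s)) and ((z of stopper_loose_center in the frame of flask_1_mouth between -0.006 and -0.0005 m and distance between stopper_loose_center and flask_1_mouth below 0.006 m and angle between the z axis of stopper_loose_center and the z axis of flask_1_center, either way round below 0.1 rad) or (z of stopper_loose_center in the frame of flask_2_mouth between -0.006 and -0.0005 m and distance between stopper_loose_center and flask_2_mouth below 0.006 m and angle between the z axis of stopper_loose_center and the z axis of flask_2_center, either way round below 0.1 rad)) and ((z of stopper_in_center in the frame of flask_1_mouth between -0.006 and -0.0005 m and distance between stopper_in_center and flask_1_mouth below 0.006 m and angle between the z axis of stopper_in_center and the z axis of flask_1_center, either way round below 0.1 rad) or (z of stopper_in_center in the frame of flask_2_mouth between -0.006 and -0.0005 m and distance between stopper_in_center and flask_2_mouth below 0.006 m and angle between the z axis of stopper_in_center and the z axis of flask_2_center, either way round below 0.1 rad))); the arm keeps its last pose, push and grip.
It fails at once if a flask is lifted while one of them is still open (height (world z) of any of flask_1_center, flask_2_center above 0.076 m and not ((z of stopper_loose_center in the frame of flask_1_mouth between -0.006 and -0.0005 m and distance between stopper_loose_center and flask_1_mouth below 0.006 m and angle between the z axis of stopper_loose_center and the z axis of flask_1_center, either way round below 0.1 rad) or (z of stopper_loose_center in the frame of flask_2_mouth between -0.006 and -0.0005 m and distance between stopper_loose_center and flask_2_mouth below 0.006 m and angle between the z axis of stopper_loose_center and the z axis of flask_2_center, either way round below 0.1 rad))).
It fails at once if a flask is tipped by more than 0.4 rad (angle between any of flask_1_center, flask_2_center's own z axis and vertical above 0.4 rad).
It fails at once if the wash bottle, the petri dish or the orange box is pushed more than 20 mm or tipped (distance of any of wash_bottle, petri_1, coverslips from where it was at the start of the episode above 0.02 m or angle between any of wash_bottle, petri_1, coverslips's own z axis and vertical above 0.25 rad).
It also fails if it takes over 72 s, if anything falls off the work surface, if the arm or the gripper's body presses on something with over 40 N, if the wrist force passes 120 N, or if a joint passes its speed limit or range.

ROBOT

A 6-joint arm with a two-finger parallel gripper is mounted at the origin on a cart in front of the work surface, level with it; the furniture and walls round the work are solid. World frame = base frame: x ahead of the robot, y to its left, z up, the work surface at z = 0. Lengths are in m, angles in rad, forces in N, time in s.
With the tool pointing down it reaches from about 0.35 to 1 m from the base axis. Payload 7.1 kg.
Tool frame: the origin (TCP) lies between the finger pads; the fingertips stand 8 mm ahead of it and the grasp point (between the pads) lies 11 mm behind it (env.tcp_to_tips is the distance from the TCP to the fingertips, in m); z points along the fingers, y is the line along which they close (so a half turn about z gives the same grasp; the last joint's range is limited). The gripper opens to 85 mm and grips with 20 to 120 N. Pads are 22 mm wide; open, the fingers measure 114 mm over their backs; the gripper's body (76 mm by 85 mm) begins 54 mm behind the grasp point. The pads swing forward as they close: fully open they stand 13 mm farther back than shut.
Start: joints at [1.328, 0.423, 1.63, -0, 1.089, -0.019], TCP at [0.139, 0.609, 0.239] pointing down, gripper open.
Joint ranges: [-3, 3], [-0.9, 2.11], [0.09, 2.58], [-1.31, 4.45], [0.11, 2.69], [-2.54, 2.54]. Speed limits (rad/s): [2.39, 2.39, 3.01, 3.14, 3.14, 3.14].

INTERFACE

Orientations are given as a 3x3 rotation matrix whose columns are the frame's x, y, z axes.
In Python, from cell import sense, viewer, env, models gives the robot as it stands. The module is installed in compiled form; this text tells all that it offers.
- The arm moves only by the shell command python3 -m inch 'ROWS' [FORCE]. ROWS is JSON, a list of rows, each a list of 3 entries, a list of its own where there are three numbers: the shift along the tool's x, y, z normalised to -1 to 1, where 1 is 0.025 m, then the turn about the tool's z normalised to -1 to 1, where 1 is 4 degrees, then the opening, from 0 (shut) to 1 (fully open). A call has exactly 5 rows; each row shifts and turns the commanded pose from where the row before left it, along the tool's axes as they then stand; what a row does not reach is not made up. A row lasts 1/8 s, in which the tool goes at most 62.5 mm and 10.7 degrees, less where a joint would pass 70% of its speed; a pose out of reach is approached as far as the arm can. A call with a number of a shift or a turn outside -1 to 1 is refused whole. A call with a gripper value outside its range is refused whole. The fingers move at their own pace and stop on an object; FORCE is the grip in N (left out, the last holds). Time passes only in rows, so rows that do not move let the fingers close, or fill a call up. It gives the time, the measured TCP pose, the force, the opening and the grip force at its end, in the units of the state.
- sense(): the state, without advancing time (a new reading comes with each control period).
- viewer.get_image(name): name is "side" or "top"; returns (picture, depth): 400x640x3 uint8, red, green, blue; 400x640 float32, m along the optical axis (not along the pixel's ray), 0 where there is no reading.
- viewer.get_calibration(name): a dict with "vfov" (degrees; the focal length in pixels is half the picture's height over the tangent of half this angle, whatever the lens; pixels are square), "cx", "cy" (the principal point, pixels), "xyz" and "rotation" of the camera in the world. Camera axes: x right, y down, z forward; pixel columns grow to the right and rows downward; lengths in m; the calibration is good to about 2 mm. A picture is of the moment at which its call begins. get_calibration takes no time and is no camera call.
- env.hand_in(): hands the job in; it is judged then, once.
Trained networks look in the newest picture that a camera, given by its name, has taken for a name from the list of things; names that differ only in an ending like _2 or _b are one class to them, and where a whole thing is asked for, a point or a joint stands for the part that bears it (a point fixed in the world has none). Each returns a list of dicts, best first, with "score" (0 to 1); they miss things now and then, are a little off and sometimes report something else, mostly with a low value. They report only what shows in the picture. A call takes as long as a camera call. They do not tell look-alikes from the thing itself.
- models.search_frame(thing, camera): "centre" ([column, row] in pixels, amid what is visible of it).
- models.outline_of(thing, camera): "region" (400x640 bool, what is visible of it) and "centre" ([column, row] in pixels, amid what is visible of it).
- models.place_of(thing, camera): "centre" ([column, row] in pixels: a listed point, or the origin of a listed thing).
The state is a dict: "time_s": time; "q": joint angles; "joint_vel": joint speeds; "tau": joint torques, N m; "ee_pos": TCP position; "ee_rot": TCP orientation; "ft_force": force on the tool from outside, world axes, zero at the start; "moment": the same for the moment, N m; "gripper_width": finger opening in m; "grip_force": force on a finger pad.
Only numpy, scipy, OpenCV 4.12 (cv2) and the standard library are available. Lean on these libraries where they do the work, as an engineer would, in place of code of your own. Each camera call takes 0.05 s, during which the arm holds its last target. There are 200 camera calls.

## Working session

There is one attempt and no reset: what is moved stays moved. The work goes in short steps, Python scripts to look and compute and a shell command to move; the robot and the scene stay as the last step left them, time stands still between calls to the robot, and variables do not carry over. Pictures are saved under pics/ and viewed, at most 10 in all, crops included, and the job is handed in when it is done.

```bash
mkdir -p pics; cat > h.py <<'E'
import numpy as np, cv2
from cell import sense, viewer, env, models
def cal(n):
    c=viewer.get_calibration(n); f=200/np.tan(np.radians(c["vfov"])/2)
    return f,c["cx"],c["cy"],np.array(c["xyz"]),np.array(c["rotation"])
def pt(n,u,v,d):
    f,cx,cy,o,R=cal(n); return o+R@(np.array([(u-cx)/f,(v-cy)/f,1])*d)
def onz(n,u,v,z):
    f,cx,cy,o,R=cal(n); r=R@np.array([(u-cx)/f,(v-cy)/f,1]); return o+r*(z-o[2])/r[2]
def cloud(n,D):
    f,cx,cy,o,R=cal(n); v,u=np.mgrid[:400,:640]
    return np.stack([(u-cx)/f*D,(v-cy)/f*D,D],-1)@R.T+o
E
python3 - <<'E'
from h import *
for n in("top","side"):
    im,D=viewer.get_image(n); cv2.imwrite(f"pics/{n}0.png",im[:,:,::-1]); np.savez(f"{n}0.npz",im=im,D=D)
    print(n,cal(n))
    for t in("flask_1_center","flask_1_mouth","stopper_loose_center","mat_1","tray","wash_bottle","petri_1","coverslips"):
        print(t,[(round(r["score"],2),np.round(r["centre"],1).tolist()) for r in models.place_of(t,n)])
s=sense();print(s["ee_pos"],s["ee_rot"],s["ft_force"],s["gripper_width"])
E
```

```text
top (np.float64(493.9436655727413), 322.10610699451155, 191.86104699151693, array([ 0.37403348, -0.0117679 ,  1.82980498]), array([[-0.01003662, -0.99673089,  0.08016738],
       [-0.99985139,  0.00887956, -0.01477648],
       [ 0.01401632, -0.08030377, -0.99667189]]))
flask_1_center [(0.81, [305.8, 179.9]), (0.76, [301.0, 239.7]), (0.65, [347.2, 226.8]), (0.64, [265.7, 245.0]), (0.32, [227.2, 223.4])]
flask_1_mouth [(0.79, [306.7, 177.3]), (0.71, [347.4, 226.6]), (0.54, [265.3, 245.6])]
stopper_loose_center [(0.5, [360.7, 180.7]), (0.42, [311.1, 212.4])]
mat_1 [(0.66, [307.6, 178.3]), (0.41, [356.7, 185.5])]
tray [(0.64, [252.2, 192.2])]
wash_bottle [(0.79, [211.9, 148.0])]
petri_1 [(0.78, [419.3, 194.9]), (0.46, [306.8, 181.3])]
coverslips [(0.65, [224.7, 227.3]), (0.31, [305.8, 182.4])]
side (np.float64(436.6368859473525), 324.80433251323024, 204.4622379039041, array([0.32152073, 1.11787708, 0.78654213]), array([[-0.98309915, -0.10615447,  0.14915526],
       [-0.18240666,  0.49847009, -0.84749949],
       [ 0.01561642, -0.86038294, -0.5094088 ]]))
flask_1_center [(0.83, [370.5, 200.5]), (0.63, [382.7, 258.0]), (0.56, [383.3, 233.7]), (0.55, [313.0, 220.1]), (0.26, [327.0, 204.8])]
flask_1_mouth [(0.96, [367.9, 186.3]), (0.84, [383.6, 214.1]), (0.66, [388.6, 237.5])]
stopper_loose_center [(0.6, [349.2, 234.9])]
mat_1 [(0.43, [328.4, 207.4]), (0.43, [327.2, 172.2])]
tray [(0.91, [310.5, 284.4])]
wash_bottle [(0.66, [230.3, 314.1])]
petri_1 [(0.49, [346.7, 177.2])]
coverslips [(0.53, [350.4, 309.6])]
[0.13867523 0.60939402 0.23933747] [[-9.75064749e-01  2.21920560e-01  1.50074948e-05]
 [ 2.21920560e-01  9.75064749e-01 -2.36204117e-06]
 [-1.51574647e-05  1.02732859e-06 -1.00000000e+00]] [1.31532469 0.19591231 0.01001817] 0.08526987810768757
```

```bash
python3 - <<'E'
from h import *
a=cv2.imread("pics/top0.png")[110:270,180:450];b=cv2.imread("pics/side0.png")[120:340,180:440]
cv2.imwrite("pics/a.png",cv2.resize(a,None,fx=2.9,fy=2.9,interpolation=cv2.INTER_CUBIC))
cv2.imwrite("pics/b.png",cv2.resize(b,None,fx=2.7,fy=2.7,interpolation=cv2.INTER_CUBIC))
E
```

```text
(no output)
```

View pics/a.png

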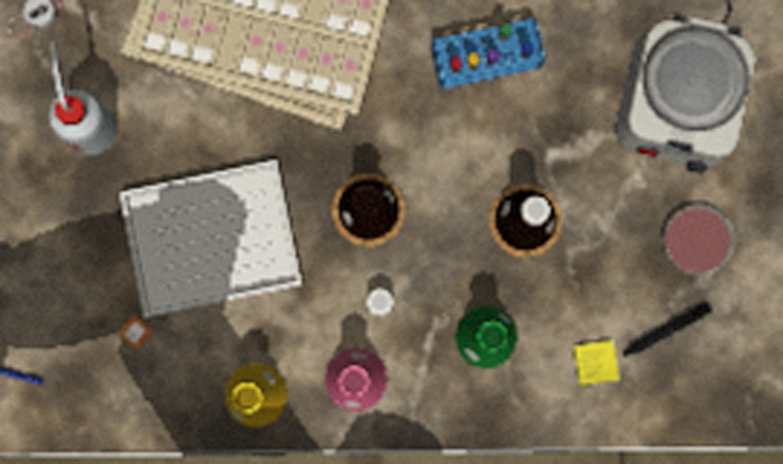

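View pics/b.png

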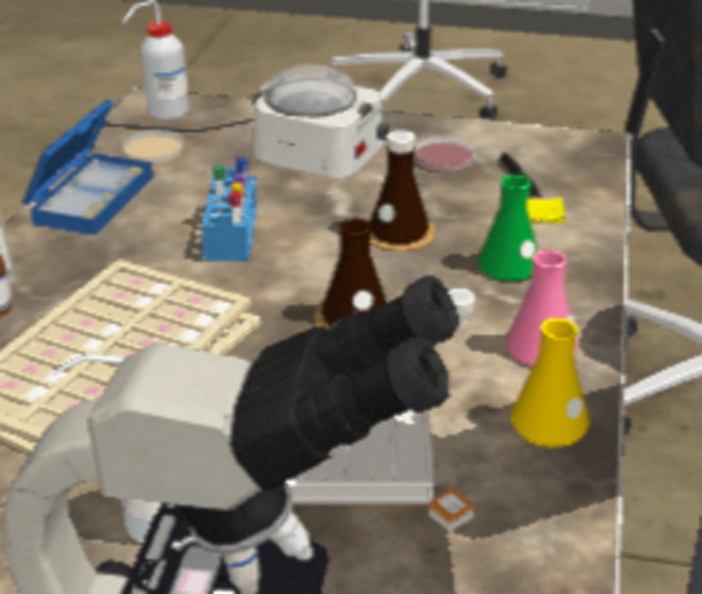

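The top view shows two amber flasks on cork rings. The left one, at about (307,181), is open; the right one, at about (361,184), has its stopper head at (365,182). The loose white stopper is at (311,213). The green (347,226), pink (302,241) and yellow (266,245) flasks are look-alikes without cork mats, so I leave them alone. The enlarged crop confirms this. Next I measure positions.

```bash
python3 - <<'E'
from h import *
for n in("top","side"):
    z=np.load(f"{n}0.npz"); im,D=z["im"].astype(int),z["D"]; P=cloud(n,D); ok=D>0
    mx=im.max(-1);mn=im.min(-1)
    # rough xy from top
    C={"open":(307,181,.124),"stopd":(364.8,182.1,.14),"loose":(311,213.4,.038)}
    for k,(u,v,h) in C.items():
        c=onz("top",u,v,h)[:2]; r=np.hypot(P[...,0]-c[0],P[...,1]-c[1])
        if n=="top":print(k,"rough",c.round(4))
        for lo,hi in((.006,.02),(.02,.045),(.045,.09),(.09,.116),(.116,.128),(.128,.15)):
            m=ok&(r<.05)&(P[...,2]>lo)&(P[...,2]<hi)
            if m.sum()>3: q=P[m];print(n,k,lo,hi,m.sum(),"mid",((q.min(0)+q.max(0))/2).round(4),"ext",np.ptp(q,axis=0).round(3),"mean",q.mean(0).round(4))
# height map of obstacles from top
    H=np.full((24,30),0.)
    ix=((P[...,0]-.0)/.04).astype(int);iy=((P[...,1]+.5)/.05).astype(int)
    m=ok&(ix>=0)&(ix<24)&(iy>=0)&(iy<30)&(P[...,0]>0)&(P[...,1]>-.5)
    np.maximum.at(H,(ix[m],iy[m]),P[...,2][m])
    if n=="top": print("rows x=0..0.96 step .04; cols y=-.5.. step .05, cm");print((H*100).round().astype(int))
for n in("top",):
    for u,v in((221.8,162.0),(249.3,217.9),(283,203),(275.3,165)): print("tray corner",onz("top",u,v,.025).round(3))
for t in("stopper_loose_center",):
    for n in("top","side"):
        viewer.get_image(n)
        print(n,[(r["score"],r["centre"]) for r in models.search_frame(t,n)])
E
```

```text
open rough [0.5495 0.015 ]
top open 0.006 0.02 118 mid [0.55   0.0152 0.0129] ext [0.097 0.093 0.014] mean [0.5535 0.0188 0.0115]
top open 0.02 0.045 104 mid [0.5599 0.0166 0.0325] ext [0.074 0.074 0.025] mean [0.553  0.0145 0.0313]
top open 0.045 0.09 125 mid [0.5573 0.0161 0.0673] ext [0.058 0.058 0.044] mean [0.5525 0.0148 0.0631]
top open 0.09 0.116 14 mid [0.558  0.0172 0.1024] ext [0.031 0.032 0.025] mean [0.559  0.0173 0.1004]
top open 0.116 0.128 26 mid [0.5586 0.0167 0.1217] ext [0.033 0.031 0.011] mean [0.5598 0.0144 0.1221]
top open 0.128 0.15 6 mid [0.5591 0.0216 0.1322] ext [0.027 0.021 0.007] mean [0.5599 0.0263 0.1311]
stopd rough [ 0.5423 -0.1841]
top stopd 0.006 0.02 97 mid [ 0.5433 -0.1851  0.0129] ext [0.093 0.093 0.014] mean [ 0.5416 -0.182   0.011 ]
top stopd 0.02 0.045 105 mid [ 0.5435 -0.1832  0.0325] ext [0.074 0.07  0.025] mean [ 0.5377 -0.1787  0.0321]
top stopd 0.045 0.09 119 mid [ 0.5445 -0.1831  0.0665] ext [0.058 0.058 0.042] mean [ 0.5375 -0.1767  0.0628]
top stopd 0.09 0.116 12 mid [ 0.5385 -0.1789  0.1018] ext [0.025 0.028 0.023] mean [ 0.5366 -0.1733
[... 3626 characters left out ...]
7 -0.1648  0.0651]
side stopd 0.09 0.116 69 mid [ 0.5414 -0.1717  0.1027] ext [0.031 0.019 0.025] mean [ 0.5395 -0.1694  0.1024]
side stopd 0.116 0.128 37 mid [ 0.5418 -0.1703  0.122 ] ext [0.031 0.022 0.011] mean [ 0.5421 -0.1689  0.1225]
side stopd 0.128 0.15 62 mid [ 0.5418 -0.182   0.1354] ext [0.032 0.038 0.014] mean [ 0.5418 -0.1762  0.1374]
side loose 0.006 0.02 10 mid [0.4313 0.0073 0.0126] ext [0.007 0.019 0.011] mean [0.4321 0.012  0.0122]
side loose 0.02 0.045 68 mid [0.436  0.0059 0.0321] ext [0.029 0.036 0.019] mean [0.434  0.0087 0.0357]
tray corner [0.633 0.329 0.025]
tray corner [0.426 0.228 0.025]
tray corner [0.48  0.105 0.025]
tray corner [0.62  0.133 0.025]
top []
side []
```

```bash
python3 -m inch '[[[0,0,0],-0.8,0.6],[[0,0,0],-0.8,0.6],[[0,0,0],-0.8,0.6],[[0,0,0],-0.8,0.6],[[0,0,0],0,0.6]]' 40
cat >> h.py <<'E'
def delta(x,y,z):
    s=sense(); d=np.array(s["ee_rot"]).T@(np.array([x,y,z])-s["ee_pos"])
    print("units",(d/.025).round(2),"yaw err deg",round(np.degrees(np.arctan2(s["ee_rot"][0][1],s["ee_rot"][1][1])),2),"t",s["time_s"],"w",s["gripper_width"],"F",np.round(s["ft_force"],2))
E
python3 - <<'E'
from h import *
delta(.44,.003,.239); print(env.tcp_to_tips)
for u,v in((222,175.5),(231,218.6),(283.4,207.6),(275.5,165.2)): print(onz("top",u,v,.025).round(3))
print("tray model",onz("top",252.2,192.2,0),onz("side",310.5,284.4,0))
E
```

```text
time_s: 1.72
ee_pos: [0.1387, 0.6094, 0.2393]
ee_rot: [[-1.0, 0.001, 0.0], [0.001, 1.0, 0.0], [-0.0, 0.0, -1.0]]
ft_force: [-0.3, -0.8, 1.0]
gripper_width: 0.0514
grip_force: 0.0
units [-1.207e+01 -2.425e+01  1.000e-02] yaw err deg 0.05 t 1.725 w 0.05135720725892386 F [-0.28 -0.81  1.  ]
0.008
[0.583 0.328 0.025]
[0.424 0.294 0.025]
[0.463 0.103 0.025]
[0.619 0.132 0.025]
tray model [0.52226287 0.22043192 0.        ] [5.12344734e-01 2.33723717e-01 1.11022302e-16]
```

```bash
for i in 1; do
python3 -m inch '[[[-0.48,-0.97,0],0,0.6],[[-0.48,-0.97,0],0,0.6],[[-0.48,-0.97,0],0,0.6],[[-0.48,-0.97,0],0,0.6],[[-0.48,-0.97,0],0,0.6]]' >/dev/null
python3 -m inch '[[[-0.48,-0.97,0],0,0.6],[[-0.48,-0.97,0],0,0.6],[[-0.48,-0.97,0],0,0.6],[[-0.48,-0.97,0],0,0.6],[[-0.48,-0.97,0],0,0.6]]'
python3 -m inch '[[[-0.48,-0.97,0],0,0.6],[[-0.48,-0.97,0],0,0.6],[[-0.48,-0.97,0],0,0.6],[[-0.48,-0.97,0],0,0.6],[[-0.48,-0.97,0],0,0.6]]' >/dev/null
python3 -m inch '[[[-0.48,-0.97,0],0,0.6],[[-0.48,-0.97,0],0,0.6],[[-0.48,-0.97,0],0,0.6],[[-0.48,-0.97,0],0,0.6],[[-0.48,-0.97,0],0,0.6]]' >/dev/null
python3 -m inch '[[[-0.48,-0.97,0],0,0.6],[[-0.48,-0.97,0],0,0.6],[[-0.48,-0.97,0],0,0.6],[[-0.48,-0.97,0],0,0.6],[[-0.48,-0.97,0],0,0.6]]' >/dev/null
done; python3 -c "
from h import *
delta(.44,.003,.029)
viewer.get_image('side')
im,D=viewer.get_image('side'); a=cv2.resize(im[150:300,280:440,::-1],None,fx=4,fy=4,interpolation=2); cv2.imwrite('pics/c.png',a)
im,D=viewer.get_image('top'); P=cloud('top',D); np.savez('t1.npz',im=im,D=D)
"
```

```text
time_s: 2.98
ee_pos: [0.2589, 0.3661, 0.2395]
ee_rot: [[-1.0, 0.002, 0.0], [0.002, 1.0, 0.0], [-0.0, 0.0, -1.0]]
ft_force: [0.8, 0.8, -0.6]
gripper_width: 0.0512
grip_force: 0.0
units [-0.04  0.03  8.42] yaw err deg 0.11 t 4.85 w 0.05126399231789129 F [1.57 0.62 0.12]
```

View pics/c.png

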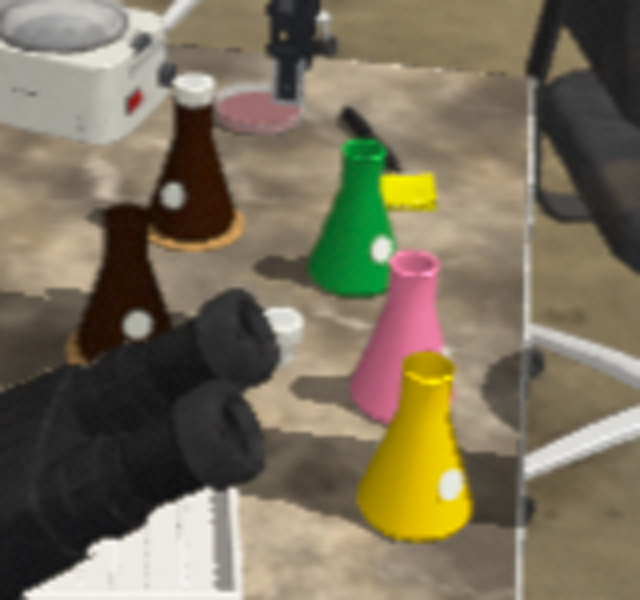

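The side view shows the two fingers above, the loose stopper at about (351,233) standing clear, and both amber flasks unmoved. I descend to the stopper's head.

```bash

python3 -m inch '[[[-0.08,0,1],0,0.6],[[0,0,1],0,0.6],[[0,0,1],0,0.6],[[0,0,1],0,0.6],[[0,0,1],0,0.6]]' >/dev/null
python3 -m inch '[[[0,0,1],0,0.6],[[0,0,1],0,0.6],[[0,0,0.8],0,0.6],[[0,0,0.6],0,0.6],[[0,0,0],0,0.6]]'
python3 -m inch '[[[0,0,0],0,0.3],[[0,0,0],0,0.3],[[0,0,0],0,0.3],[[0,0,0],0,0.3],[[0,0,0],0,0.3]]' 30
python3 -m inch '[[[0,0,0],0,0.1],[[0,0,-0.2],0,0.1],[[0,0,-0.4],0,0.1],[[0,0,-0.6],0,0.1],[[0,0,-0.8],0,0.1]]'

```

```text
time_s: 6.25
ee_pos: [0.4397, 0.0035, 0.0287]
ee_rot: [[-1.0, 0.0, -0.002], [0.0, 1.0, 0.0], [0.002, 0.0, -1.0]]
ft_force: [0.3, 0.0, 0.4]
gripper_width: 0.0514
grip_force: 0.0
time_s: 6.88
ee_pos: [0.441, 0.0031, 0.0299]
ee_rot: [[-1.0, 0.001, 0.001], [0.001, 1.0, 0.0], [-0.001, 0.0, -1.0]]
ft_force: [-1.2, 0.9, 7.0]
gripper_width: 0.0319
grip_force: 30.2
time_s: 7.5
ee_pos: [0.4403, 0.003, 0.0804]
ee_rot: [[-1.0, 0.0, -0.0], [0.0, 1.0, -0.0], [0.0, -0.0, -1.0]]
ft_force: [0.2, 0.5, -0.5]
gripper_width: 0.0314
grip_force: 29.8
```

```bash

python3 -m inch '[[[0,0,-1],0,0.1],[[0,0,-1],0,0.1],[[0,0,-1],0,0.1],[[0,0,-0.8],0,0.1],[[0,0,-0.4],0,0.1]]' >/dev/null
python3 -m inch '[[[-0.8,0.1,0],0,0.1],[[-1,0.1,0],0,0.1],[[-1,0.1,0],0,0.1],[[-0.8,0.1,0],0,0.1],[[-0.6,0.1,0],0,0.1]]' >/dev/null
python3 -m inch '[[[-0.5,0.04,0],0,0.1],[[0,0,0],0,0.1],[[0,0,0],0,0.1],[[0,0,0],0,0.1],[[0,0,0],0,0.1]]'
python3 - <<'E'
from h import *
delta(.558,.0165,.150)
f,cx,cy,o,R=cal("side")
s=sense()["ee_pos"]
for n in("side","top"):
    im,D=viewer.get_image(n); np.savez(f"{n}2.npz",im=im,D=D); P=cloud(n,D)
    m=(D>0)&(im.min(-1)>130)&(np.hypot(P[...,0]-s[0],P[...,1]-s[1])<.035)&(P[...,2]>.13)
    q=P[m]; print(n,m.sum(), q.min(0) if m.any() else 0,q.max(0) if m.any() else 0)
    if n=="side": cv2.imwrite("pics/d.png",cv2.resize(im[110:230,260:400,::-1],None,fx=5,fy=5,interpolation=2))
E
```

```text
time_s: 9.38
ee_pos: [0.5576, 0.0165, 0.1844]
ee_rot: [[-1.0, 0.0, -0.0], [0.0, 1.0, 0.0], [0.0, 0.0, -1.0]]
ft_force: [-0.2, 0.2, -0.2]
gripper_width: 0.0321
grip_force: 29.8
units [-0.02  0.    1.38] yaw err deg 0.03 t 9.375 w 0.03211244425663774 F [-0.24  0.21 -0.18]
side 130 [ 0.52886551 -0.00996997  0.15516096] [0.58211402 0.05094632 0.51581611]
top 456 [ 0.52850378 -0.0183307   0.50228763] [0.58003148 0.05133996 0.52626851]
```

View pics/d.png

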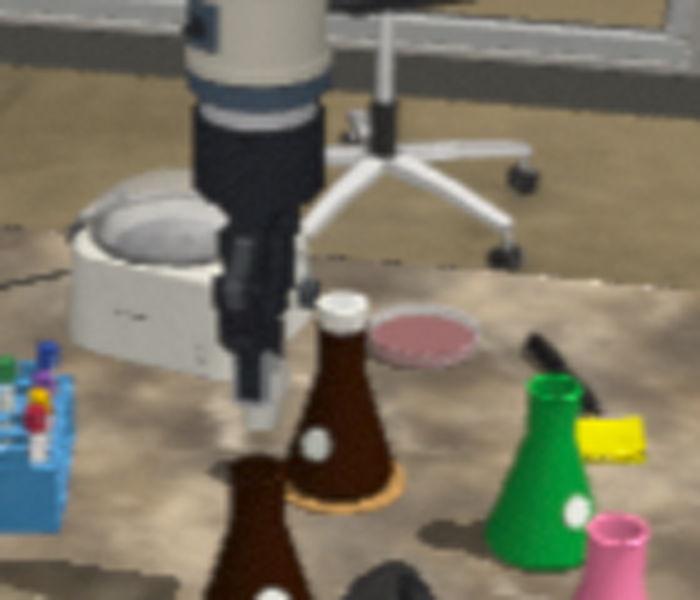

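The side view shows the stopper upright in the fingers, its foot at about (312,195) just above the open amber mouth at (312,203). I check the alignment in pixels.

```bash
python3 - <<'E'
from h import *
z=np.load("side2.npz"); im=z["im"].astype(int)
f,cx,cy,o,R=cal("side")
def pr(p): c=R.T@(np.array(p)-o); return (cx+f*c[0]/c[2],cy+f*c[1]/c[2])
for h in(.124,.155,.177,.193): print(h,np.round([pr((.558,.0165,h)),pr((.558-.0172,.0165,h)),pr((.558+.0172,.0165,h))],1).tolist())
for r in range(182,206): print(r,im[r,302:325].mean(-1).astype(int))
E
```

```text
0.124 [[310.8, 203.1], [316.4, 203.7], [305.2, 202.5]]
0.155 [[310.8, 194.1], [316.5, 194.7], [305.1, 193.5]]
0.177 [[310.8, 187.5], [316.5, 188.1], [305.0, 186.9]]
0.193 [[310.8, 182.7], [316.6, 183.3], [305.0, 182.1]]
182 [165 170 172 174 137  76  39  32  33  43  86 107 117 121 135 138 141 142
 141 140 133  84  32]
183 [167 170 175 175 144  88  42  34  33  47  87 109 118 124 137 143 148 149
 148 145 134  85  32]
184 [167 171 175 176 147  87  40  36  36  45  87 109 128 137 145 145 155 157
 157 152 126  74  29]
185 [159 168 172 173 146  88  41  35  35  43  89 113 143 154 148 148 164 176
 178 169 114  51  19]
186 [137 141 143 145 132  85  43  36  36  45  86 113 144 155 149 149 153 161
 167 161 102  38  18]
187 [132 140 144 143 131  85  43  35  35  44  88 112 145 154 147 144 141 144
 149 130  78  28  18]
188 [139 148 150 144 129  84  44  32  34  44  88 112 145 152 145 133 132 133
 131  93  44  18  20]
189 [150 158 156 147 134  93  60  50  46  50  94 115 143 150 137 131 134 136
 128  82  30  17  18]
190 [157 167 170 167 150 133 113 106  96  94 118 133 142 142 134 132 135 136
 113  68  2
[... 747 characters left out ...]
7 106 108 112 121 124 108  65  43
 107 154 170 171 168]
199 [117 124 139 149 158 159 148 135 121 116 112 116 123 129 127  91  40  34
  91 151 171 170 164]
200 [111 109 111 114 116 118 115 109  95  85  86 103 114 119 116  79  36  32
  83 143 165 165 160]
201 [110 107 106 107 102  81  59  46  38  34  34  41  55  78  81  50  24  18
  42  89 121 145 122]
202 [108  86  72  62  49  35  22  19  20  19  18  18  22  32  34  23  15  14
  18  31  45  57  47]
203 [90 71 65 50 23 16 16 19 18 16 17 17 15 21 22 19 17 21 17 21 19 19 19]
204 [83 73 70 56 31 17 16 19 17 18 21 16 20 23 23 18 18 18 15 17 17 21 24]
205 [116  95  84  61  35  18  19  14  18  21  16  18  17  33  27  22  21  18
  18  18  20  22  22]
```

```bash

python3 -m inch '[[[0,0,0.5],0,0.1],[[0,0,0.4],0,0.1],[[0,0,0.2],0,0.1],[[0,0,0.1],0,0.1],[[0,0,0.1],0,0.1]]'
python3 -m inch '[[[0,0,0.1],0,0.1],[[0,0,0.1],0,0.1],[[0,0,0.1],0,0.1],[[0,0,0],0,0.1],[[0,0,0],0,0.1]]'

```

```text
time_s: 10.1
ee_pos: [0.5581, 0.0165, 0.1517]
ee_rot: [[-1.0, 0.0, 0.0], [0.0, 1.0, -0.0], [-0.0, -0.0, -1.0]]
ft_force: [-0.0, -0.1, 0.2]
gripper_width: 0.0313
grip_force: 29.8
time_s: 10.72
ee_pos: [0.558, 0.0165, 0.1444]
ee_rot: [[-1.0, 0.0, 0.0], [0.0, 1.0, 0.0], [-0.0, 0.0, -1.0]]
ft_force: [1.2, -0.1, 0.2]
gripper_width: 0.0316
grip_force: 29.8
```

```bash

python3 -m inch '[[[0,0,0.1],0,0.1],[[0,0,0.1],0,0.1],[[0,0,0.1],0,0.1],[[0,0,0.1],0,0.1],[[0,0,0],0,0.1]]'
python3 -m inch '[[[0,0,0.06],0,0.1],[[0,0,0],0,0.1],[[0,0,0],0,0.1],[[0,0,0],0,0.1],[[0,0,0],0,0.1]]'

```

```text
time_s: 11.35
ee_pos: [0.5578, 0.0165, 0.134]
ee_rot: [[-1.0, 0.0, -0.0], [0.0, 1.0, -0.0], [0.0, -0.0, -1.0]]
ft_force: [0.6, 0.1, -0.2]
gripper_width: 0.0319
grip_force: 29.8
time_s: 11.98
ee_pos: [0.5579, 0.0165, 0.1328]
ee_rot: [[-1.0, 0.0, -0.0], [0.0, 1.0, -0.0], [0.0, -0.0, -1.0]]
ft_force: [0.0, 0.2, -1.0]
gripper_width: 0.0316
grip_force: 29.8
```

Release, rise, and look.

```bash

python3 -m inch '[[[0,0,0],0,0.45],[[0,0,0],0,0.6],[[0,0,0],0,0.6],[[0,0,0],0,0.6],[[0,0,-0.3],0,0.6]]'
python3 -m inch '[[[0,0,-0.5],0,0.6],[[0,0,-1],0,0.6],[[0,0,-1],0,0.6],[[0,0,0],0,0.6],[[0,0,0],0,0.6]]'
python3 - <<'E'
from h import *
delta(.558,.0165,.099)
im,D=viewer.get_image("side"); P=cloud("side",D)
for c in((.558,.0165),(.543,-.1835)):
    m=(D>0)&(im.min(-1)>95)&(np.hypot(P[...,0]-c[0],P[...,1]-c[1])<.028)&(P[...,2]>.118)&(P[...,2]<.16)
    q=P[m]; v,u=np.nonzero(m); print(m.sum(),"zmax",np.sort(q[:,2])[-8:].round(4),"xmid",(q.min(0)+q.max(0))/2,u.min(),u.max(),v.min(),v.max())
cv2.imwrite("pics/e.png",cv2.resize(im[110:250,260:400,::-1],None,fx=4,fy=4,interpolation=2))
E
```

```text
time_s: 12.6
ee_pos: [0.5575, 0.0165, 0.1401]
ee_rot: [[-1.0, 0.0, -0.001], [0.0, 1.0, -0.0], [0.001, -0.0, -1.0]]
ft_force: [-0.2, -0.5, 0.7]
gripper_width: 0.0511
grip_force: 0.0
time_s: 13.22
ee_pos: [0.5577, 0.0165, 0.2028]
ee_rot: [[-1.0, 0.0, -0.0], [0.0, 1.0, -0.0], [0.0, -0.0, -1.0]]
ft_force: [0.6, 0.5, 0.4]
gripper_width: 0.051
grip_force: 0.0
units [-0.01  0.    4.15] yaw err deg 0.02 t 13.225 w 0.05103002080460314 F [0.58 0.53 0.39]
91 zmax [0.1419 0.1419 0.1421 0.1424 0.1424 0.1424 0.143  0.1441] xmid [0.55672946 0.02043592 0.13349478] 306 316 197 205
71 zmax [0.1414 0.1416 0.1418 0.1421 0.1421 0.1422 0.1424 0.1425] xmid [ 0.54257732 -0.17892715  0.13320227] 323 332 168 176
```

View pics/e.png

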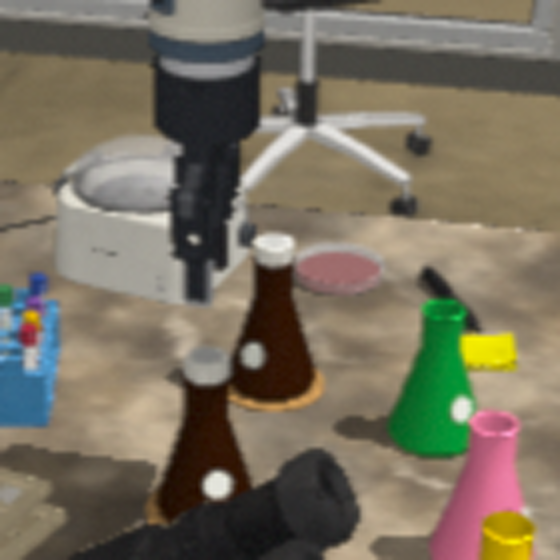

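The side view shows the white stopper head seated on the near amber flask at (311,201), with its top at 0.142 m, the same as the other one at (328,172). It is home. I measure a force baseline, then grip this flask's neck.

```bash
cat > w.py <<'E'
from h import *
F=[]
for i in range(14):
    viewer.get_image("side"); s=sense(); F.append(list(s["ft_force"])+list(s["moment"]))
F=np.array(F); print("F",F.mean(0).round(3),"sem",(F.std(0)/14**.5).round(3),"t",s["time_s"])
E
python3 -m inch '[[[0,0,1],0,0.6],[[0,0,1],0,0.6],[[0,0,1],0,0.6],[[0,0,0.8],0,0.6],[[0,0,0.35],0,0.6]]'
python3 w.py
python3 -m inch '[[[0,0,0],0,0.3],[[0,0,0],0,0.3],[[0,0,0],0,0.2],[[0,0,0],0,0.2],[[0,0,0],0,0.2]]' 60
python3 -m inch '[[[0,0,-0.1],0,0.2],[[0,0,-0.2],0,0.2],[[0,0,-0.3],0,0.2],[[0,0,-0.3],0,0.2],[[0,0,-0.2],0,0.2]]'
python3 -m inch '[[[0,0,-0.1],0,0.2],[[0,0,-0.1],0,0.2],[[0,0,0],0,0.2],[[0,0,0],0,0.2],[[0,0,0],0,0.2]]'
python3 w.py
```

```text
time_s: 13.9
ee_pos: [0.5566, 0.0165, 0.0971]
ee_rot: [[-1.0, 0.0, -0.004], [0.0, 1.0, -0.0], [0.004, -0.0, -1.0]]
ft_force: [-0.1, 0.1, -0.6]
gripper_width: 0.0509
grip_force: 0.0
F [-0.009  0.109  0.053  0.002  0.007 -0.009] sem [0.168 0.129 0.145 0.009 0.004 0.008] t 14.6
time_s: 15.22
ee_pos: [0.5581, 0.0165, 0.0992]
ee_rot: [[-1.0, 0.0, 0.0], [0.0, 1.0, 0.0], [-0.0, 0.0, -1.0]]
ft_force: [-0.2, 0.9, 3.3]
gripper_width: 0.033
grip_force: 59.5
time_s: 15.85
ee_pos: [0.5582, 0.0165, 0.1273]
ee_rot: [[-1.0, 0.0, 0.001], [0.0, 1.0, -0.0], [-0.001, 0.0, -1.0]]
ft_force: [-0.5, 0.1, -1.5]
gripper_width: 0.0329
grip_force: 59.6
time_s: 16.48
ee_pos: [0.5578, 0.0165, 0.1314]
ee_rot: [[-1.0, 0.0, -0.0], [0.0, 1.0, -0.0], [0.0, -0.0, -1.0]]
ft_force: [0.1, 0.4, -3.2]
gripper_width: 0.0328
grip_force: 59.6
F [-5.000e-02 -1.800e-01 -1.716e+00 -1.000e-03 -3.000e-03  1.200e-02] sem [0.108 0.126 0.103 0.006 0.009 0.012] t 17.175
```

This one weighs about 1.77 N. I set it back on its mat and try the other.

```bash

python3 -m inch '[[[0,0,0.3],0,0.2],[[0,0,0.4],0,0.2],[[0,0,0.3],0,0.2],[[0,0,0.1],0,0.2],[[0,0,0.1],0,0.2]]'
python3 -m inch '[[[0,0,0.08],0,0.2],[[0,0,0],0,0.2],[[0,0,0],0,0.2],[[0,0,0],0,0.4],[[0,0,0],0,0.6]]'
python3 -m inch '[[[0,0,0],0,0.6],[[0,0,-0.3],0,0.6],[[0,0,-0.8],0,0.6],[[0,0,-1],0,0.6],[[0,0,-1],0,0.6]]'
python3 -m inch '[[[0,0,-0.8],0,0.6],[[0.1,-1,0],0,0.6],[[0.1,-1,0],0,0.6],[[0.1,-1,0],0,0.6],[[0.1,-1,0],0,0.6]]'
python3 -m inch '[[[0.1,-1,0],0,0.6],[[0.1,-1,0],0,0.6],[[0,-1,0],0,0.6],[[0,-1,0],0,0.6],[[0,0,0],0,0.6]]'
python3 -c "
from h import *
delta(.543,-.1835,.099)
im,D=viewer.get_image('side'); P=cloud('side',D)
for c in((.558,.0165),(.543,-.1835)):
    m=(D>0)&(im.min(-1)>95)&(np.hypot(P[...,0]-c[0],P[...,1]-c[1])<.028)&(P[...,2]>.118)&(P[...,2]<.16)
    q=P[m]; print(m.sum(),np.sort(q[:,2])[-6:].round(4),(q.min(0)+q.max(0))/2)
"
```

```text
time_s: 17.8
ee_pos: [0.558, 0.0165, 0.1013]
ee_rot: [[-1.0, 0.0, -0.0], [0.0, 1.0, -0.0], [0.0, -0.0, -1.0]]
ft_force: [0.3, -0.6, -1.0]
gripper_width: 0.0329
grip_force: 59.6
time_s: 18.42
ee_pos: [0.5582, 0.0165, 0.0998]
ee_rot: [[-1.0, 0.0, 0.001], [0.0, 1.0, -0.0], [-0.001, -0.0, -1.0]]
ft_force: [0.1, -0.1, 0.1]
gripper_width: 0.0502
grip_force: 0.0
time_s: 19.05
ee_pos: [0.558, 0.0165, 0.1783]
ee_rot: [[-1.0, 0.0, 0.0], [0.0, 1.0, 0.0], [-0.0, 0.0, -1.0]]
ft_force: [0.8, 0.5, -0.8]
gripper_width: 0.0512
grip_force: 0.0
time_s: 19.68
ee_pos: [0.5479, -0.0843, 0.1977]
ee_rot: [[-1.0, 0.0, 0.001], [0.0, 1.0, -0.0], [-0.001, -0.0, -1.0]]
ft_force: [0.1, -0.0, -0.7]
gripper_width: 0.0513
grip_force: 0.0
time_s: 20.3
ee_pos: [0.5429, -0.1848, 0.1976]
ee_rot: [[-1.0, 0.003, 0.001], [0.003, 1.0, -0.0], [-0.001, -0.0, -1.0]]
ft_force: [1.1, 0.3, 0.4]
gripper_width: 0.0513
grip_force: 0.0
units [0.   0.05 3.94] yaw err deg 0.15 t 20.3 w 0.05131966984173888 F [1.07 0.28 0.37]
94 [0.1422 0.1424 0.1424 0.1425 0.1429 0.1432] [0.55641193 0.01859887 0.13441566]
70 [0.1427 0.1429 0.1431 0.1434 0.1437 0.1439] [ 0.54175375 -0.1790073   0.13361105]
```

```bash

python3 -m inch '[[[0,0.05,1],0,0.6],[[0,0,1],0,0.6],[[0,0,1],0,0.6],[[0,0,0.6],0,0.6],[[0,0,0.3],0,0.6]]'
python3 -m inch '[[[0,0,0],0,0.6],[[0,0,0],0,0.3],[[0,0,0],0,0.2],[[0,0,0],0,0.2],[[0,0,0],0,0.2]]' 60
python3 -m inch '[[[0,0,0],0,0.2],[[0,0,-0.2],0,0.2],[[0,0,-0.3],0,0.2],[[0,0,-0.3],0,0.2],[[0,0,-0.3],0,0.2]]'
python3 -m inch '[[[0,0,-0.1],0,0.2],[[0,0,-0.1],0,0.2],[[0,0,0],0,0.2],[[0,0,0],0,0.2],[[0,0,0],0,0.2]]'
python3 w.py
```

```text
time_s: 20.98
ee_pos: [0.5427, -0.1816, 0.099]
ee_rot: [[-1.0, -0.0, -0.001], [-0.0, 1.0, 0.0], [0.001, 0.0, -1.0]]
ft_force: [1.0, -0.1, -0.8]
gripper_width: 0.0512
grip_force: 0.0
time_s: 21.6
ee_pos: [0.5435, -0.1826, 0.1006]
ee_rot: [[-1.0, 0.001, 0.002], [0.001, 1.0, -0.001], [-0.002, -0.001, -1.0]]
ft_force: [-0.8, 0.3, 6.7]
gripper_width: 0.0329
grip_force: 60.3
time_s: 22.22
ee_pos: [0.5428, -0.1822, 0.1276]
ee_rot: [[-1.0, 0.0, -0.0], [0.0, 1.0, 0.0], [0.0, 0.0, -1.0]]
ft_force: [0.4, 0.2, -3.5]
gripper_width: 0.0331
grip_force: 60.0
time_s: 22.85
ee_pos: [0.5427, -0.1822, 0.1319]
ee_rot: [[-1.0, 0.0, -0.0], [0.0, 1.0, 0.0], [0.0, 0.0, -1.0]]
ft_force: [0.1, 0.1, -3.9]
gripper_width: 0.0329
grip_force: 60.0
F [ 0.253  0.041 -3.275  0.019  0.006  0.007] sem [0.117 0.131 0.092 0.007 0.005 0.007] t 23.55
```

The second weighs about 3.3 N, so it is the heavier. I carry it high over the other flask to the tray centre (0.522, 0.214).

```bash

python3 -m inch '[[[0,0,-0.4],0,0.2],[[0,0,-0.8],0,0.2],[[0,0,-1],0,0.2],[[0,0,-1],0,0.2],[[0,0,-1],0,0.2]]'
python3 -m inch '[[[0,0,-0.8],0,0.2],[[0,0,-0.6],0,0.2],[[0,0,-0.4],0,0.2],[[0,0.3,0],0,0.2],[[0,0.6,0],0,0.2]]'
python3 -m inch '[[[0,0.8,0],0,0.2],[[0.1,0.8,0],0,0.2],[[0.1,0.8,0],0,0.2],[[0.1,0.8,0],0,0.2],[[0.1,0.8,0],0,0.2]]' >/dev/null
python3 -m inch '[[[0.1,0.8,0],0,0.2],[[0.1,0.8,0],0,0.2],[[0.1,0.8,0],0,0.2],[[0.1,0.8,0],0,0.2],[[0.1,0.8,0],0,0.2]]' >/dev/null
python3 -m inch '[[[0,0.8,0],0,0.2],[[0,0.8,0],0,0.2],[[0,0.8,0],0,0.2],[[0,0.8,0],0,0.2],[[0,0.8,0],0,0.2]]' >/dev/null
python3 -m inch '[[[0,0.8,0],0,0.2],[[0,0.8,0],0,0.2],[[0,0.6,0],0,0.2],[[0,0.5,0],0,0.2],[[0,0.2,0],0,0.2]]' >/dev/null
python3 -m inch '[[[0,0,0],0,0.2],[[0,0,0],0,0.2],[[0,0,0],0,0.2],[[0,0,0],0,0.2],[[0,0,0],0,0.2]]'
python3 - <<'E'
from h import *
delta(.522,.214,.28)
im,D=viewer.get_image("side");cv2.imwrite("pics/f.png",cv2.resize(im[100:340,200:440,::-1],None,fx=2.5,fy=2.5,interpolation=2))
E
```

```text
time_s: 24.18
ee_pos: [0.5429, -0.1823, 0.2386]
ee_rot: [[-1.0, 0.0, 0.001], [0.0, 1.0, -0.0], [-0.001, -0.0, -1.0]]
ft_force: [-0.5, -0.2, -3.2]
gripper_width: 0.0331
grip_force: 60.0
time_s: 24.8
ee_pos: [0.5424, -0.1591, 0.2813]
ee_rot: [[-1.0, 0.001, -0.001], [0.001, 1.0, 0.001], [0.001, 0.001, -1.0]]
ft_force: [-0.1, 0.3, -4.5]
gripper_width: 0.0331
grip_force: 60.0
time_s: 27.92
ee_pos: [0.5206, 0.2126, 0.2821]
ee_rot: [[-1.0, 0.001, 0.0], [0.001, 1.0, -0.0], [-0.0, -0.0, -1.0]]
ft_force: [-0.6, -0.4, -3.9]
gripper_width: 0.0328
grip_force: 60.1
units [-0.06  0.06  0.09] yaw err deg 0.03 t 27.925 w 0.03283661291189587 F [-0.59 -0.45 -3.85]
```

View pics/f.png

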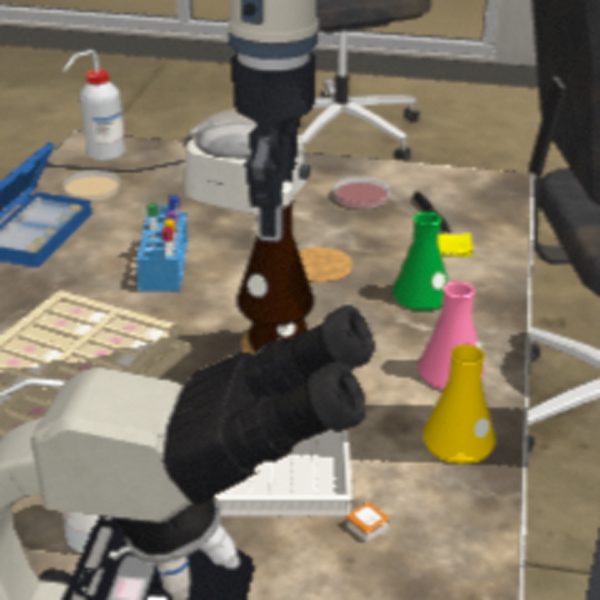

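The side view shows the heavier flask upright in the fingers at about (310,208), its own mat empty at (329,206) and the other flask on its mat behind it. The box, petri dish and look-alikes are untouched.

```bash
python3 -c "
from cell import env
print(env.hand_in())"
```

```text
the job is handed in; nothing more can be done
None
```

I handed the job in with the stopper home in the open flask, the lighter flask (about 1.8 N) back on its mat, and the heavier one (about 3.3 N) held still and upright over the tray centre, its underside about 19 cm above the worktop; the hand-in gave no verdict.

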